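Open the coil drawer and close the coupling gap

TASK

Set up the coupled coils for a measurement: pull the coil drawer under the function generator out to its stop, then wind the red handwheel in it clockwise until the moving coil's orange bumper is pressed lightly against the other coil, without squeezing it hard (around 5 to 10 N). Leave the drawer fully out, the bumper still pressing, and the things standing around where they are.

Things in the scene. Friction and masses are not known exactly. Their poses are not given: they have to be found in the camera images.
- cabinet: Beige cabinet with one drawer, 250 (x) x 330 (y) x 104 mm high, fixed. Origin: middle of the lower edge of its front face, which looks toward the robot; its x runs from front to back, y to the left seen from the robot, z up.
- generator_edge (a point): Middle of the lower front edge of the grey function generator fixed on the cabinet: 116 mm above the bench, 30 mm in front of the cabinet's face. The generator is 310 mm wide, its top 221 mm above the bench. It blocks a tool pointing straight down on the handle; one leaning back toward the robot 30 to 45 degrees from vertical passes.
- drawer_handle (a point): Middle of the drawer's black upright bar handle: 14 x 14 mm in section, 56 mm tall, centre 48 mm above the bench, 45 mm in front of the drawer's beige front panel (326 mm wide, 14 thick, top 80 mm above the bench). 10 mm stays join its ends to the panel. Moves with the drawer; axes as the cabinet's. Grip it across y.
- drawer (a joint): How far the drawer is out, m: 0 shut, grows toward the cabinet's -x; starts 0 to 25 mm ajar. It runs level with about 4 N friction plus 8 N per m/s and stays where left; drawer and contents weigh 2 to 3 kg. The travel to its hard stop is not known beforehand: somewhere from 0.14 to 0.18 m, to be felt.
- wheel_grip (a point): On the upright axis of the red handwheel in the drawer, 72 mm above the bench, 107 mm behind and 85 mm to the right (-y) of the handle. The wheel is a disc 68 mm across, top 52 mm above the bench, with a grip bar across it 60 mm long, 16 thick, up to 85 mm above the bench. Site x runs along the bar, z up. Nothing else stands within 45 mm of the axis. Under the generator until the drawer is out.
- wheel (a joint): Handwheel angle, rad: 0 at the start with the bar along the cabinet's x, grows clockwise seen from above, limit 4.4. Each rad moves coil_near 15 mm toward coil_far. Friction about 0.12 N m; pressing with F newtons takes 0.015 F N m more. Let go, it holds up to about 8 N of pressing; above that it winds back to about 8 N. Usually needs more than one grasp.
- coil_near: Moving coil: copper winding between dark brown flanges 70 (x) x 54 mm (z), 50 mm long in y; the wheel drives it to the left (+y). Its left flange carries a sprung orange bumper, 26 mm across, standing out 8 mm, giving 1 mm per 4 N (7 mm at most). Origin: right (-y) end, 20 mm above the bench; bumper face 58 mm from it in +y. Axes as the cabinet's; top 75 mm above the bench.
- coil_far: The other coil, same look, 55 mm long in y, clamped fast in the drawer at a place that differs each time (bumper gap 20 to 48 mm at the start). Origin: right (-y) end, the face that the bumper meets, 20 mm above the bench. Axes as the cabinet's.
- cap_right: Bystander: loose silver capacitor box 80 x 60 x 28 mm with two black terminals, on the bench to the right of the drawer. Origin: centre of its underside.
- multimeter: Bystander: loose yellow hand multimeter 150 x 75 x 35 mm, on the bench to the left of the drawer. Origin: centre of its underside.

How it is judged:
By the outcome, as a careful person would: the job done as asked, in the order asked, and still so for the second after the job is handed in, with the robot touching nothing.
It also fails if it takes over 67 s, if anything falls off the work surface, if the arm or the gripper's body presses on something with over 40 N, if the wrist force passes 120 N, or if a joint passes its speed limit or range.

ROBOT

A 6-joint arm with a two-finger parallel gripper is mounted at the origin on the work surface. World frame = base frame: x ahead of the robot, y to its left, z up, the work surface at z = 0. Lengths are in m, angles in rad, forces in N, time in s.
With the tool pointing down it reaches from about 0.25 to 0.775 m from the base axis. Payload 4 kg.
Tool frame: the origin (TCP) lies between the finger pads, 19 mm behind the fingertips; this is the grasp point; z points along the fingers, y is the line along which they close (so a half turn about z gives the same grasp; the last joint's range is limited). The gripper opens to 94 mm and grips with 3 to 60 N. Pads are 16 mm wide; open, the fingers measure 119 mm over their backs; the gripper's body (75 mm by 177 mm) begins 78 mm behind the grasp point.
Start: joints at [-1.292, 0.087, 1.371, -0, 1.684, -0.103], TCP at [0.205, -0.51, 0.224] pointing down, gripper open.
Joint ranges: [-3.1, 3.1], [-0.76, 2.03], [0.27, 2.55], [-1.08, 4.22], [0.17, 2.65], [-2.57, 2.57]. Speed limits (rad/s): [2.79, 2.79, 3.14, 3.14, 3.14, 3.14].

INTERFACE

Orientations are given as [roll, pitch, yaw] about the fixed x, y, z axes, in that order (R = Rz(yaw) Ry(pitch) Rx(roll)).
In Python, from bench import * gives the robot as it stands.
- The arm moves only by the tool carry_out, never from a script. Its argument "commands" is a list of rows, each a list of 6 numbers: the shift along the tool's x, y, z in m, then the turn, a rotation vector about the tool's x, y, z in rad. In form: [[tx, ty, tz, rx, ry, rz], ...]. A call has exactly 5 rows; each row is the pose to reach, as a shift and turn from the pose commanded when the call began, along the tool's axes at that moment; what a row does not reach only later rows make up. A row lasts 1/10 s, in which the tool goes at most 50 mm and 8.59 degrees, less where a joint would pass 70% of its speed; a pose out of reach is approached as far as the arm can. A call with a gripper value outside its range is refused whole. "jaw" is the opening, from 0 (shut) to 1 (fully open), set as the call begins (left out, the last holds). The fingers move at their own pace and stop on an object; the grip force is fixed at half the most. Time passes only in rows, so rows that repeat a pose let the fingers close, or fill a call up. It gives the time, the measured TCP pose, the force, the opening and the grip force at its end, in the units of the state.
- get_obs(): the state, without advancing time (a new reading comes with each control period).
- snapshot(name): name is "scene" or "top" or "wrist"; returns a dict with "img" (384x512x3 uint8, red, green, blue), "range_z" (384x512 float32, m along the optical axis (not along the pixel's ray), 0 where there is no reading), "fx", "fy", "cx", "cy" (pixels), "distortion" ([k1, k2, p1, p2, k3] as OpenCV has them; the pictures are not rectified), "R" (3x3) and "t" (3): a world point X has camera coordinates R X + t. Camera axes: x right, y down, z forward; pixel columns grow to the right and rows downward; lengths in m; the calibration is good to about 2 mm. A picture is of the moment at which its call begins.
- close_job(): hands the job in; it is judged then, once.
The state is a dict: "time": time; "joint_positions": joint angles; "qvel": joint speeds; "joint_torque": joint torques, N m; "tool_pos": TCP position; "ee_rot": TCP orientation; "wrist_force": force on the tool from outside, world axes, zero at the start; "wrist_torque": the same for the moment, N m; "width": finger opening in m; "finger_force": force on a finger pad.
Only numpy, scipy, OpenCV 4.12 (cv2) and the standard library are available. Lean on these libraries where they do the work, as an engineer would, in place of code of your own. Each camera call takes 0.05 s, during which the arm holds its last target. There are 200 camera calls.

## Working session

There is one attempt and no reset: what is moved stays moved. The work goes in short steps, Python scripts to look and compute and a tool call to move; the robot and the scene stay as the last step left them, time stands still between calls to the robot, and variables do not carry over. Pictures are saved under pics/ and viewed, at most 10 in all, crops included, and the job is handed in when it is done.

Besides the shell and the picture viewer there is one more tool, called in YAML: its name, and indented under it one key for each argument. carry_out: Moves the arm, as the interface text tells. Its arguments: {"type":"object","properties":{"commands":{"type":"array","items":{"type":"array","items":{"type":"number"}}},"jaw":{"type":"number"}},"required":["commands"]}

```bash
ls; mkdir -p pics; python3 - <<'E'
from bench import *
import cv2,numpy as np
o=get_obs();print({k:np.round(v,3) for k,v in o.items()})
ims=[]
for n in("scene","top"):
    s=snapshot(n);np.savez(""+n,**s);ims.append(s["img"][:,:,::-1])
    print(n,s["fx"],s["cx"],s["cy"],s["distortion"],np.round(s["R"],3).tolist(),s["t"])
    cv2.imwrite(f"pics/{n}0.png",s["img"][:,:,::-1])
E
```

```text
pics
{'time': np.float64(0.0), 'joint_positions': array([-1.292,  0.088,  1.372, -0.   ,  1.684, -0.103]), 'qvel': array([-0.001,  0.001,  0.002, -0.001,  0.001,  0.001]), 'joint_torque': array([-1.0000e-03, -3.4018e+01, -3.0243e+01,  7.2000e-02,  3.3000e-02,
       -0.0000e+00]), 'tool_pos': array([ 0.205, -0.51 ,  0.223]), 'ee_rot': array([-3.139, -0.   ,  0.382]), 'wrist_force': array([-0.113,  0.44 ,  0.186]), 'wrist_torque': array([ 0.001,  0.016, -0.016]), 'finger_force': np.float64(0.0), 'width': np.float64(0.094)}
scene 424.71255210651714 253.22766675834518 190.64314072979272 [-0.06807029  0.          0.          0.          0.        ] [[0.094, -0.996, -0.003], [-0.942, -0.088, -0.323], [0.321, 0.033, -0.946]] [-0.05071583  0.66010291  0.97361481]
top 376.7164144742054 257.28261958667946 186.98731912361072 [0.01934862 0.         0.         0.         0.        ] [[-0.001, -1.0, 0.023], [-0.996, -0.001, -0.085], [0.085, -0.023, -0.996]] [0.01794653 0.67547133 0.91114434]
```

View pics/scene0.png

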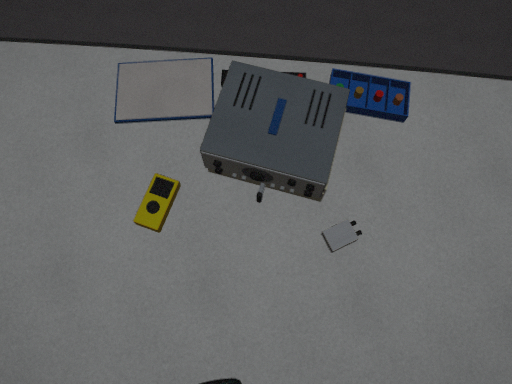

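View pics/top0.png

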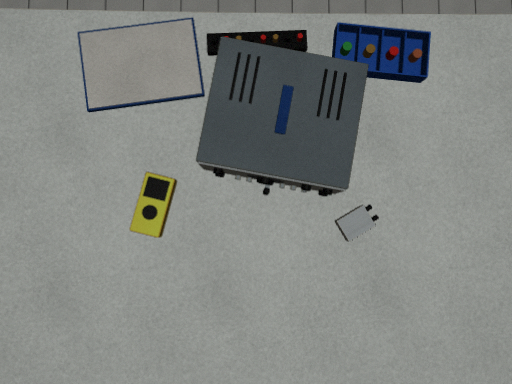

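```bash
cat > h.py <<'E'
import numpy as np,cv2
def K(s): return np.array([[s["fx"],0,s["cx"]],[0,s["fy"],s["cy"]],[0,0,1.]])
def norm(s,uv): return cv2.undistortPoints(np.asarray(uv,float).reshape(-1,1,2),K(s),s["distortion"]).reshape(-1,2)
def rays(s,uv):
    d=np.c_[norm(s,uv),np.ones(len(np.reshape(uv,(-1,2))))]@s["R"]; return -s["R"].T@s["t"],d
def plane(s,uv,z):
    c,d=rays(s,uv); return c+d*((z-c[2])/d[:,2])[:,None]
def cloud(s):
    h,w=s["range_z"].shape; uv=np.stack(np.meshgrid(np.arange(w),np.arange(h)),-1).reshape(-1,2)
    n=np.c_[norm(s,uv),np.ones(h*w)]*s["range_z"].reshape(-1,1)
    return ((n-s["t"])@s["R"]).reshape(h,w,3)
E
python3 - <<'E'
from h import *
for n in("scene","top"):
    s=dict(np.load(n+".npz"));P=cloud(s)
    m=(P[...,2]>.205)&(P[...,2]<.235)&(P[...,0]>.4)&(s["range_z"]>0)
    cs,_=cv2.findContours(m.astype(np.uint8),0,1);c=max(cs,key=cv2.contourArea)
    print(n,"z",np.median(P[m][:,2]))
    W=plane(s,c.reshape(-1,2),.221)
    r=cv2.minAreaRect(W[:,:2].astype(np.float32));print(r,np.round(cv2.boxPoints(r),4).tolist())
    Q=P[(P[...,2]>.06)&(P[...,2]<.095)&(P[...,0]<.6)&(s["range_z"]>0)&(abs(P[...,1])<.2)]
    print("handle pts",len(Q),np.round(Q[:30],3).tolist())
    a=s["img"][150:215,180:350] if n=="top" else s["img"][140:215,190:345]
    cv2.imwrite(f"pics/c_{n}.png",cv2.resize(np.clip(a[:,:,::-1]*2.0,0,255).astype(np.uint8),None,fx=4.5,fy=4.5,interpolation=2))
E
python3 -c "
import cv2,numpy as np
a=cv2.imread('pics/c_scene.png')[:, :697];b=cv2.imread('pics/c_top.png')[:,:697]
a=cv2.copyMakeBorder(a,0,0,0,697-a.shape[1],0);b=cv2.copyMakeBorder(b,0,0,0,697-b.shape[1],0)
o=np.vstack([a[-290:],b]);print(o.shape);cv2.imwrite('pics/c.png',o)"
```

```text
scene z 0.22092024332623375
((0.8086799383163452, -0.03129950165748596), (0.3095015585422516, 0.2721521258354187), 79.2683334350586) [[0.6462000012397766, -0.15800000727176666], [0.9136000275611877, -0.2087000012397766], [0.9711999893188477, 0.09539999812841415], [0.7038000226020813, 0.1460999995470047]]
handle pts 0 []
top z 0.22022257249732824
((0.8098999857902527, -0.02911369502544403), (0.3077528178691864, 0.2669891119003296), 79.48397827148438) [[0.650600016117096, -0.15600000321865082], [0.913100004196167, -0.20479999482631683], [0.9692000150680542, 0.09780000150203705], [0.7067000269889832, 0.14650000631809235]]
handle pts 0 []
(582, 697, 3)
```

View pics/c.png

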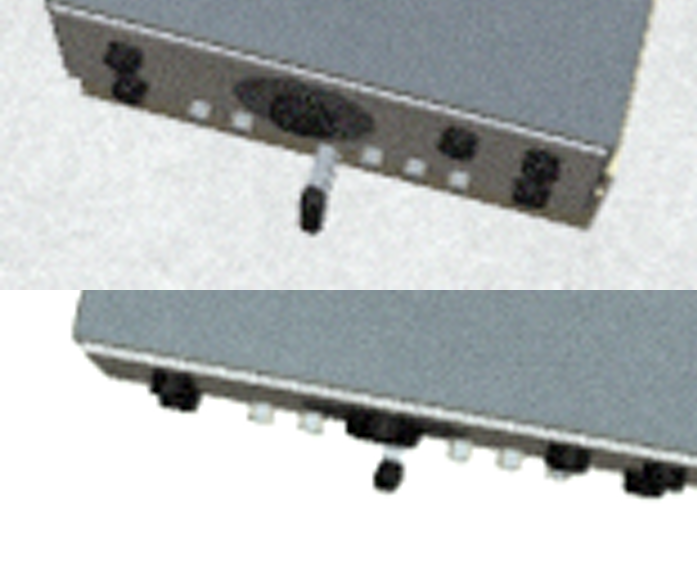

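```bash
python3 - <<'E'
from h import *
for n,b in(("scene",(188,203,254,266)),("top",(186,195,261,271))):
    s=dict(np.load(n+".npz"));r0,r1,c0,c1=b
    g=s["img"][r0:r1,c0:c1].max(2);m=g<45
    v,u=np.nonzero(m);u=u+c0;v=v+r0
    print(n,len(u),u.min(),u.max(),v.min(),v.max(),u.mean(),v.mean())
    for z in(.02,.048,.076): print(z,plane(s,[[u.mean(),v.mean()],[u.mean(),v.min()],[u.mean(),v.max()]],z).round(4).tolist())
E
```

```text
scene 42 257 261 192 201 258.8333333333333 196.61904761904762
0.02 [[0.6764, -0.003, 0.02], [0.6898, -0.0018, 0.02], [0.6638, -0.0041, 0.02]]
0.048 [[0.6673, -0.0035, 0.048], [0.6803, -0.0024, 0.048], [0.655, -0.0046, 0.048]]
0.076 [[0.6582, -0.0041, 0.076], [0.6709, -0.003, 0.076], [0.6462, -0.0052, 0.076]]
top 31 263 268 188 194 265.64516129032256 190.83870967741936
0.02 [[0.6665, -0.003, 0.02], [0.6737, -0.003, 0.02], [0.6585, -0.003, 0.02]]
0.048 [[0.6644, -0.0018, 0.048], [0.6713, -0.0018, 0.048], [0.6567, -0.0017, 0.048]]
0.076 [[0.6623, -0.0005, 0.076], [0.669, -0.0005, 0.076], [0.6548, -0.0005, 0.076]]
```

```bash
cat > goto.py <<'E'
import sys,numpy as np
from scipy.spatial.transform import Rotation as Ro
from bench import get_obs
def tool(yaw,lean): return Ro.from_euler('xyz',[np.pi,-lean,yaw])   # leans back along the tool's own x
def delta(p,R,o=None):
    o=o or get_obs();R0=Ro.from_euler('xyz',o["ee_rot"])
    return R0.inv().apply(np.asarray(p)-o["tool_pos"]),(R0.inv()*R).as_rotvec()
def show(p,R):
    d,r=delta(p,R);print("shift",d.round(4),"turn",r.round(4),"rows",round(max(np.linalg.norm(d)/.05,np.linalg.norm(r)/.15),1))
E
python3 - <<'E'
from goto import *
R=tool(-.186,.61);h=np.array([.665,-.002,.05]);print(R.as_matrix().round(3))
show(h-R.apply([0,0,.09]),R)
E
```

```text
[[ 0.806 -0.185  0.563]
 [-0.152 -0.983 -0.106]
 [ 0.573  0.    -0.82 ]]
shift [ 0.5729 -0.3274  0.1002] turn [-0.175   0.5937  0.5494] rows 13.3
```

carry_out:
  commands:
    - [0.04,-0.023,0,-0.028,0.095,0.088]
    - [0.08,-0.046,0,-0.056,0.19,0.176]
    - [0.12,-0.069,0,-0.084,0.285,0.264]
    - [0.16,-0.092,0,-0.112,0.38,0.352]
    - [0.2,-0.115,0,-0.14,0.475,0.44]
  jaw: 1

```text
time: 0.6
tool_pos: [0.3484, -0.3281, 0.2241]
ee_rot: [3.11, -0.494, -0.064]
wrist_force: [0.1, 0.2, 0.3]
width: 0.0937
finger_force: 0.0
```

```bash
python3 - <<'E'
from goto import *
R=tool(-.186,.61);h=np.array([.665,-.002,.05])
show(h-R.apply([0,0,.09]),R);print(get_obs()["joint_positions"].round(2),get_obs()["time"])
E
```

```text
shift [ 0.167  -0.3582  0.1928] turn [-0.0325  0.1142  0.1053] rows 8.8
[-1.17 -0.34  1.83  0.43  1.4   0.45] 0.6
```

carry_out:
  commands:
    - [0.018,-0.04,0.014,-0.006,0.02,0.02]
    - [0.036,-0.08,0.028,-0.012,0.04,0.04]
    - [0.054,-0.12,0.042,-0.018,0.06,0.06]
    - [0.072,-0.16,0.056,-0.024,0.08,0.08]
    - [0.09,-0.2,0.07,-0.03,0.1,0.1]

```text
time: 1.1
tool_pos: [0.4748, -0.1371, 0.1988]
ee_rot: [3.138, -0.594, -0.175]
wrist_force: [0.8, -0.3, -1.0]
width: 0.0941
finger_force: 0.0
```

```bash
python3 - <<'E'
from goto import *
R=tool(-.186,.61);h=np.array([.665,-.002,.05])
show(h-R.apply([0,0,.09]),R);print(get_obs()["joint_positions"].round(2),get_obs()["time"])
E
```

```text
shift [ 0.0511 -0.1672  0.1243] turn [-0.0023  0.0164  0.0091] rows 4.3
[-0.52 -0.46  1.99  0.22  1.05  1.17] 1.1
```

carry_out:
  commands:
    - [0.012,-0.04,0.03,0,0.004,0.002]
    - [0.024,-0.08,0.06,0,0.008,0.005]
    - [0.036,-0.12,0.09,0,0.012,0.007]
    - [0.048,-0.16,0.12,0,0.016,0.009]
    - [0.048,-0.16,0.12,0,0.016,0.009]

```text
time: 1.6
tool_pos: [0.6075, 0.0042, 0.1206]
ee_rot: [-3.14, -0.6, -0.178]
wrist_force: [-0.5, -0.7, -0.7]
width: 0.0942
finger_force: 0.0
```

```bash
python3 - <<'E'
from goto import *
from h import *
from bench import *
R=tool(-.186,.61);h=np.array([.665,-.002,.05])
show(h,R);print(get_obs()["joint_positions"].round(2))
s=snapshot("wrist");cv2.imwrite("pics/w1.png",np.clip(s["img"][:,:,::-1]*1.8,0,255).astype(np.uint8));np.savez("wrist1",**s)
o=get_obs();X=h@s["R"].T+s["t"];print(cv2.projectPoints(h[None],cv2.Rodrigues(s["R"])[0],s["t"],K(s),s["distortion"])[0],o["tool_pos"])
E
```

```text
shift [ 0.0078 -0.004   0.0908] turn [-0.0059  0.0097  0.0064] rows 1.8
[-0.05 -0.1   1.89 -0.11  0.76  1.76]
[[[252.55546835 196.3175975 ]]] [0.60720485 0.00276778 0.12173048]
```

View pics/w1.png

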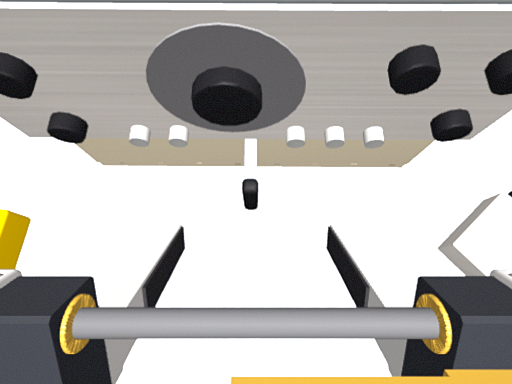

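carry_out:
  commands:
    - [0.004,-0.002,0.03,-0.003,0.005,0.004]
    - [0.008,-0.004,0.06,-0.006,0.01,0.006]
    - [0.008,-0.004,0.09,-0.006,0.01,0.006]
    - [0.008,-0.004,0.09,-0.006,0.01,0.006]
    - [0.008,-0.004,0.09,-0.006,0.01,0.006]

```text
time: 2.15
tool_pos: [0.6647, -0.0081, 0.0565]
ee_rot: [3.141, -0.617, -0.193]
wrist_force: [-0.2, -0.8, 0.2]
width: 0.0943
finger_force: 0.0
```

carry_out:
  commands:
    - [0,0,0,0,0,0]
    - [0,0,0,0,0,0]
    - [0,0,0,0,0,0]
    - [0,0,0,0,0,0]
    - [0,0,0,0,0,0]
  jaw: 0

```text
time: 2.65
tool_pos: [0.6655, -0.0066, 0.057]
ee_rot: [-3.141, -0.619, -0.192]
wrist_force: [-0.2, 0.5, 0.3]
width: 0.0574
finger_force: 0.0
```

carry_out:
  commands:
    - [0,-0.002,0.003,0,0,0]
    - [0,-0.004,0.006,0,0,0]
    - [0,-0.004,0.006,0,0,0]
    - [0,-0.004,0.006,0,0,0]
    - [0,-0.004,0.006,0,0,0]

```text
time: 3.15
tool_pos: [0.6696, -0.0034, 0.0514]
ee_rot: [-3.142, -0.618, -0.192]
wrist_force: [0.0, -0.3, 0.2]
width: 0.0176
finger_force: 0.0
```

carry_out:
  commands:
    - [0,0,0,0,0,0]
    - [0,0,0,0,0,0]
    - [0,0,0,0,0,0]
    - [0,0,0,0,0,0]
    - [0,0,0,0,0,0]

```text
time: 3.65
tool_pos: [0.6698, -0.0024, 0.0514]
ee_rot: [-3.14, -0.618, -0.192]
wrist_force: [2.3, 4.7, -2.1]
width: 0.0138
finger_force: 30.0
```

carry_out:
  commands:
    - [-0.01,0,-0.007,0,0,0]
    - [-0.028,0,-0.02,0,0,0]
    - [-0.048,0,-0.034,0,0,0]
    - [-0.069,0,-0.049,0,0,0]
    - [-0.086,0,-0.061,0,0,0]

```text
time: 4.15
tool_pos: [0.5655, 0.0171, 0.0514]
ee_rot: [-3.141, -0.619, -0.192]
wrist_force: [6.5, 0.9, -4.0]
width: 0.0139
finger_force: 30.0
```

carry_out:
  commands:
    - [-0.007,0,-0.005,0,0,0]
    - [-0.012,0,-0.009,0,0,0]
    - [-0.016,0,-0.012,0,0,0]
    - [-0.02,0,-0.015,0,0,0]
    - [-0.022,0,-0.016,0,0,0]

```text
time: 4.65
tool_pos: [0.5394, 0.022, 0.0514]
ee_rot: [-3.141, -0.618, -0.192]
wrist_force: [5.3, 2.0, -5.4]
width: 0.014
finger_force: 30.0
```

carry_out:
  commands:
    - [-0.002,0,-0.0015,0,0,0]
    - [-0.004,0,-0.003,0,0,0]
    - [-0.006,0,-0.0045,0,0,0]
    - [-0.008,0,-0.006,0,0,0]
    - [-0.01,0,-0.0075,0,0,0]

```text
time: 5.15
tool_pos: [0.5271, 0.0243, 0.0514]
ee_rot: [-3.141, -0.617, -0.192]
wrist_force: [4.1, 3.9, -5.5]
width: 0.014
finger_force: 30.0
```

carry_out:
  commands:
    - [-0.002,0,-0.0015,0,0,0]
    - [-0.004,0,-0.003,0,0,0]
    - [-0.006,0,-0.0045,0,0,0]
    - [-0.008,0,-0.006,0,0,0]
    - [-0.01,0,-0.0075,0,0,0]

```text
time: 5.65
tool_pos: [0.5146, 0.0266, 0.0514]
ee_rot: [-3.141, -0.616, -0.192]
wrist_force: [4.3, 2.5, -6.4]
width: 0.0138
finger_force: 30.0
```

carry_out:
  commands:
    - [-0.002,0,-0.0015,0,0,0]
    - [-0.004,0,-0.003,0,0,0]
    - [-0.006,0,-0.0045,0,0,0]
    - [-0.008,0,-0.006,0,0,0]
    - [-0.01,0,-0.0075,0,0,0]

```text
time: 6.15
tool_pos: [0.5057, 0.0283, 0.0525]
ee_rot: [-3.141, -0.624, -0.192]
wrist_force: [37.8, -3.4, -30.9]
width: 0.0138
finger_force: 30.0
```

carry_out:
  commands:
    - [0.001,0,0.0007,0,0,0]
    - [0.002,0,0.0014,0,0,0]
    - [0.002,0,0.0014,0,0,0]
    - [0.002,0,0.0014,0,0,0]
    - [0.002,0,0.0014,0,0,0]

```text
time: 6.65
tool_pos: [0.5056, 0.0283, 0.0524]
ee_rot: [-3.141, -0.619, -0.192]
wrist_force: [9.5, 1.4, -9.1]
width: 0.0139
finger_force: 30.0
```

carry_out:
  commands:
    - [0,0,0,0,0,0]
    - [0,0,0,0,0,0]
    - [0,0,0,0,0,0]
    - [0,0,0,0,0,0]
    - [0,0,0,0,0,0]
  jaw: 0.5

```text
time: 7.15
tool_pos: [0.505, 0.0284, 0.0529]
ee_rot: [3.142, -0.618, -0.192]
wrist_force: [-0.5, -0.2, -0.3]
width: 0.0464
finger_force: 0.0
```

carry_out:
  commands:
    - [0,0,-0.02,0,0,0]
    - [0,0,-0.06,0,0,0]
    - [0,0,-0.1,0,0,0]
    - [0,0,-0.13,0,0,0]
    - [0,0,-0.15,0,0,0]

```text
time: 7.65
tool_pos: [0.4194, 0.0453, 0.178]
ee_rot: [-3.14, -0.622, -0.192]
wrist_force: [0.2, -0.6, -0.5]
width: 0.0472
finger_force: 0.0
```

```bash
python3 - <<'E'
from h import *
from bench import *
o=[]
for n in("scene","top","wrist"):
    s=snapshot(n);np.savez(n+"2",**s);o.append(np.clip(s["img"][:,:,::-1]*(1.3 if n=="wrist" else 1.8),0,255).astype(np.uint8))
print(get_obs()["time"],get_obs()["tool_pos"])
a=cv2.resize(o[0][70:270,180:360],None,fx=2.2,fy=2.2);b=cv2.resize(o[1][130:270,180:360],None,fx=2.2,fy=2.2)
c=cv2.resize(o[2],(400,300))
b=b[:300];im=np.zeros((600,796,3),np.uint8);im[:a.shape[0],:396]=a;im[:b.shape[0],400:796]=b;im[310:600,396:796]=c[:290];cv2.imwrite("pics/m2.png",im)
E
```

```text
7.8 [0.42021236 0.04530863 0.17674673]
```

View pics/m2.png

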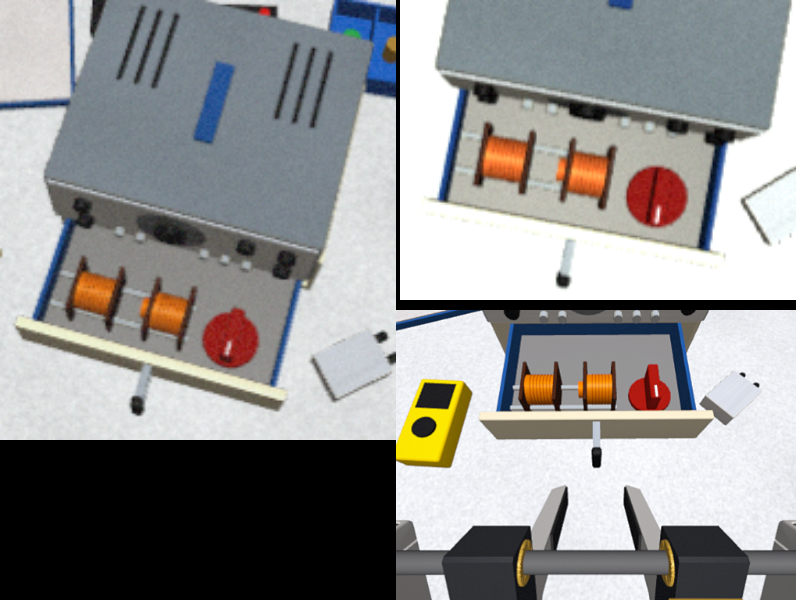

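```bash
python3 - <<'E'
from h import *
cy=-.186;A=np.array([[np.cos(cy),np.sin(cy)],[-np.sin(cy),np.cos(cy)]])
for n in("scene2","top2","wrist2"):
    s=dict(np.load(n+".npz"));P=cloud(s);hsv=cv2.cvtColor(s["img"],cv2.COLOR_RGB2HSV)
    H,S,V=cv2.split(hsv)
    reg=(P[...,0]>.5)&(P[...,0]<.68)&(P[...,1]>-.2)&(P[...,1]<.15)&(P[...,2]<.11)&(P[...,2]>.01)
    red=reg&((H<5)|(H>172))&(S>150)&(V>40)&(P[...,1]<-.03)
    d=red&(P[...,2]<.060); 
    c,r=cv2.minEnclosingCircle(P[d][:,:2].astype(np.float32).reshape(-1,1,2))
    b=red&(P[...,2]>.075)
    print(n,red.sum(),"disc",np.round(c,4),round(r,4),"zdisc",np.median(P[d][:,2]).round(4),"bar",b.sum(), P[b][:,:2].mean(0).round(4) if b.any() else '', cv2.minAreaRect(P[b][:,:2].astype(np.float32)) if b.sum()>4 else '')
    # pixel based disc extent at z=.052
    v,u=np.nonzero(red);W=plane(s,np.c_[u,v],.052)
    print("  lower-half extents y",W[:,1].min().round(4),W[:,1].max().round(4))
    o=reg&(H>=5)&(H<20)&(S>150)&(V>50)
    Q=P[o]; L=(Q[:,:2]@A.T)
    hz=Q[:,2];print("  orange cab-y hist",np.histogram(L[:,1],bins=np.arange(.0,.24,.005)-.1))
E
python3 - <<'E'
import numpy as np,cv2
s=np.load("wrist2.npz");c=s["img"][60:150,90:300][:,:,::-1]
cv2.imwrite("pics/w2c.png",cv2.resize(c,None,fx=3.8,fy=3.8,interpolation=2))
E
```

```text
scene2 455 disc [ 0.5972 -0.0769] 0.033 zdisc 0.0521 bar 121 [ 0.5983 -0.0781] ((0.5966883897781372, -0.07780647277832031), (0.015966245904564857, 0.057466134428977966), 79.14826965332031)
  lower-half extents y -0.108 -0.0448
  orange cab-y hist (array([ 0,  0,  0,  0,  0,  0,  0,  0,  0,  0,  0,  0,  0,  0,  0,  0,  0,
        0,  0,  0,  0,  0,  1,  1,  0,  1,  1,  0,  2,  0,  0,  0,  0,  1,
        0,  0,  0,  0,  4, 30, 34, 30, 33, 32, 32, 32, 28]), array([-0.1  , -0.095, -0.09 , -0.085, -0.08 , -0.075, -0.07 , -0.065,
       -0.06 , -0.055, -0.05 , -0.045, -0.04 , -0.035, -0.03 , -0.025,
       -0.02 , -0.015, -0.01 , -0.005,  0.   ,  0.005,  0.01 ,  0.015,
        0.02 ,  0.025,  0.03 ,  0.035,  0.04 ,  0.045,  0.05 ,  0.055,
        0.06 ,  0.065,  0.07 ,  0.075,  0.08 ,  0.085,  0.09 ,  0.095,
        0.1  ,  0.105,  0.11 ,  0.115,  0.12 ,  0.125,  0.13 ,  0.135]))
top2 534 disc [ 0.5965 -0.0756] 0.0327 zdisc 0.0515 bar 163 [ 0.598  -0.0761] ((0.5957251787185669, -0.07592517882585526), (0.016553275287151337, 0.06098252907395363), 80.3450698852539)
  lower-half extents y -0.1
[... 914 characters left out ...]
y hist (array([  0,   0,   0,   0,   0,   0,   0,   0,   0,   0,   0,   0,   0,
         0,   0,   0,   0,   0,   0,   0,   0,   0,   0,   0,   0,   0,
         1,   0,   0,   1,   0,   0,   0,   0,   0,   0,   0,   0,  11,
       189, 158, 170, 148, 148, 149, 175, 153]), array([-0.1  , -0.095, -0.09 , -0.085, -0.08 , -0.075, -0.07 , -0.065,
       -0.06 , -0.055, -0.05 , -0.045, -0.04 , -0.035, -0.03 , -0.025,
       -0.02 , -0.015, -0.01 , -0.005,  0.   ,  0.005,  0.01 ,  0.015,
        0.02 ,  0.025,  0.03 ,  0.035,  0.04 ,  0.045,  0.05 ,  0.055,
        0.06 ,  0.065,  0.07 ,  0.075,  0.08 ,  0.085,  0.09 ,  0.095,
        0.1  ,  0.105,  0.11 ,  0.115,  0.12 ,  0.125,  0.13 ,  0.135]))
```

View pics/w2c.png

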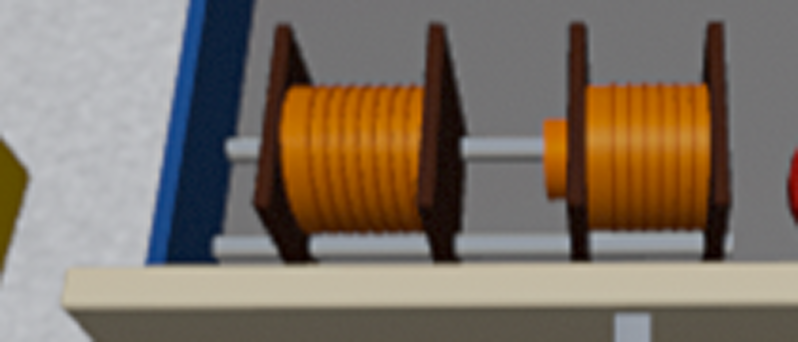

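```bash
python3 - <<'E'
from goto import *
R=tool(-.186,.61);h=np.array([.5965,-.076,.078])
show(h-R.apply([0,0,.07]),R);show(h,R)
E
```

```text
shift [0.1027 0.0859 0.1244] turn [ 0.0018 -0.0121 -0.0047] rows 3.7
shift [0.1019 0.0858 0.1944] turn [ 0.0018 -0.0121 -0.0047] rows 4.7
```

carry_out:
  commands:
    - [0.03,0.025,0.025,0,-0.006,0]
    - [0.06,0.05,0.055,0,-0.012,-0.005]
    - [0.085,0.075,0.09,0,-0.012,-0.005]
    - [0.102,0.086,0.124,0,-0.012,-0.005]
    - [0.102,0.086,0.124,0,-0.012,-0.005]

```text
time: 8.3
tool_pos: [0.555, -0.0715, 0.1249]
ee_rot: [3.139, -0.593, -0.19]
wrist_force: [-0.9, -0.1, -0.5]
width: 0.0468
finger_force: 0.0
```

```bash
python3 - <<'E'
from goto import *
from h import *
from bench import *
s=snapshot("wrist");np.savez("wrist3",**s)
P=cloud(s);H,S,V=cv2.split(cv2.cvtColor(s["img"],cv2.COLOR_RGB2HSV))
b=((H<5)|(H>172))&(S>150)&(V>40)&(abs(P[...,2]-.082)<.006)&(P[...,0]<.66)
Q=P[b];t=abs(Q[:,2]-.085)<.003;print(b.sum(),cv2.minAreaRect(Q[t][:,:2].astype(np.float32)))
R=tool(-.186,.61);h=np.array([.5965,-.076,.078]);show(h,R)
print(get_obs()["joint_positions"].round(2))
cv2.imwrite("pics/w3.png",s["img"][:,:,::-1])
E
```

```text
1333 ((0.5978184342384338, -0.07401061058044434), (0.015530922450125217, 0.058366019278764725), 79.98922729492188)
shift [ 0.0079 -0.0024  0.0642] turn [ 0.0043  0.0146 -0.0024] rows 1.3
[-0.24 -0.24  1.99  0.04  0.8   1.5 ]
```

View pics/w3.png

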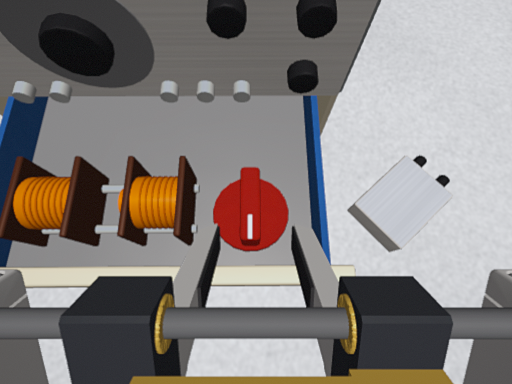

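carry_out:
  commands:
    - [0.005,-0.003,0.025,0.004,0.012,0]
    - [0.008,-0.004,0.05,0.004,0.012,0]
    - [0.008,-0.004,0.064,0.004,0.012,0]
    - [0.008,-0.004,0.064,0.004,0.012,0]
    - [0.008,-0.004,0.064,0.004,0.012,0]

```text
time: 8.85
tool_pos: [0.5978, -0.0724, 0.0849]
ee_rot: [-3.141, -0.618, -0.185]
wrist_force: [-0.2, 1.2, 0.6]
width: 0.0472
finger_force: 0.0
```

carry_out:
  commands:
    - [0,0,0,0,0,0]
    - [0,0,0,0,0,0]
    - [0,0,0,0,0,0]
    - [0,0,0,0,0,0]
    - [0,0,0,0,0,0]
  jaw: 0

```text
time: 9.35
tool_pos: [0.5982, -0.0753, 0.0857]
ee_rot: [3.137, -0.619, -0.183]
wrist_force: [-5.3, -7.1, 3.0]
width: 0.0156
finger_force: 30.0
```

```bash
python3 - <<'E'
from goto import *
show([.597,-.0745,.078],tool(-.186,.61));o=get_obs();print(o["wrist_force"].round(1),o["wrist_torque"].round(2),o["width"],o["finger_force"],o["joint_positions"].round(2))
E
```

```text
shift [-0.0056 -0.0006  0.0055] turn [ 0.0032 -0.009   0.0024] rows 0.2
[-5.3 -7.1  3. ] [-1.03  0.6  -0.89] 0.015596266205414759 30.001865029335022 [-0.23 -0.09  1.96  0.04  0.65  1.5 ]
```

carry_out:
  commands:
    - [0,0.002,0,-0.046,0,0.065]
    - [0,0.002,0,-0.093,0,0.13]
    - [0,0.002,0,-0.139,0,0.196]
    - [0,0.002,0,-0.186,0,0.261]
    - [0,0.002,0,-0.232,0,0.326]

```text
time: 9.85
tool_pos: [0.5981, -0.0755, 0.0857]
ee_rot: [3.141, -0.619, -0.588]
wrist_force: [-0.2, -0.9, -1.0]
width: 0.0155
finger_force: 30.0
```

```bash
python3 - <<'E'
from bench import *
o=get_obs();print(o["tool_pos"].round(4),o["ee_rot"].round(3),o["wrist_force"].round(1),o["wrist_torque"].round(2),o["finger_force"],o["joint_positions"].round(2))
E
```

```text
[ 0.5981 -0.0755  0.0857] [ 3.141 -0.619 -0.588] [-0.2 -0.9 -1. ] [0.16 0.38 0.1 ] 30.004916489124298 [-0.06 -0.03  1.9  -0.44  0.77  2.34]
```

```bash
cat > kin.py <<'E'
from goto import *
E=lambda a,t:Ro.from_euler(a,t)
def ori(q): return E('z',q[0])*E('y',q[1]+q[2])*E('z',q[3])*E('y',q[4])*E('z',q[5]+np.pi/2)
def wrist(R,j1,s):  # joint 4..6 for a tool rotation
    M=(E('z',j1)*E('y',s)).inv()*R; a=M.as_matrix()
    j5=np.arccos(a[2,2]); return np.array([np.arctan2(a[1,2],a[0,2]),j5,(np.arctan2(a[2,1],-a[2,0])-np.pi/2+np.pi)%(2*np.pi)-np.pi])
E
python3 - <<'E'
from kin import *
o=get_obs();q=o["joint_positions"]
print(ori(q).as_euler('xyz').round(3),o["ee_rot"].round(3),wrist(Ro.from_euler('xyz',o["ee_rot"]),q[0],q[1]+q[2]).round(2),q.round(3))
# lateral/d fit: TCP in j1 frame
R=ori(q);print("TCP in j1 frame",E('z',-q[0]).apply(o["tool_pos"]).round(4),"zt",E('z',-q[0]).apply(R.apply([0,0,1])).round(3))
E
```

```text
[ 3.141 -0.619 -0.588] [ 3.141 -0.619 -0.588] [-0.44  0.77  2.34] [-0.057 -0.025  1.9   -0.439  0.765  2.343]
TCP in j1 frame [ 0.6015 -0.041   0.0857] zt [ 0.501 -0.294 -0.814]
```

```bash
python3 - <<'E'
from kin import *
from scipy.optimize import brentq
def j(p,R,s):
    w=np.array(p)-.333*R.apply([0,0,1]);r=np.hypot(w[0],w[1]);j1=np.arctan2(w[1],w[0])-np.arcsin(.057/r)
    return j1,wrist(R,j1,s),w
for lam in (0,.2,.35,.5,.62):
    for off in (-.75,-.65,-.55,-.4,0,.75,.85,.95,1.05,1.15):
        R=tool(-.186+off,lam);s=1.87-.25*(.62-lam)/.62
        j1,w,_=j([.598,-.0755,.0857],R,s)
        cl=88.5*abs(np.sin(off))+(37.5*np.cos(lam)-78*np.sin(lam))*np.cos(off)
        print(lam,off,round(j1,2),w.round(2),"reach to gen mm",round(cl))
E
```

```text
0 -0.75 -0.22 [-0.    1.52  2.29] reach to gen mm 88
0 -0.65 -0.22 [-0.    1.52  2.19] reach to gen mm 83
0 -0.55 -0.22 [-0.    1.52  2.09] reach to gen mm 78
0 -0.4 -0.22 [-0.    1.52  1.94] reach to gen mm 69
0 0 -0.22 [-0.    1.52  1.54] reach to gen mm 38
0 0.75 -0.22 [-0.    1.52  0.79] reach to gen mm 88
0 0.85 -0.22 [0.   1.52 0.69] reach to gen mm 91
0 0.95 -0.22 [-0.    1.52  0.59] reach to gen mm 94
0 1.05 -0.22 [0.   1.52 0.49] reach to gen mm 95
0 1.15 -0.22 [0.   1.52 0.39] reach to gen mm 96
0.2 -0.75 -0.14 [-0.15  1.3   2.39] reach to gen mm 76
0.2 -0.65 -0.15 [-0.13  1.29  2.28] reach to gen mm 70
0.2 -0.55 -0.16 [-0.11  1.27  2.17] reach to gen mm 64
0.2 -0.4 -0.18 [-0.08  1.26  2.  ] reach to gen mm 54
0.2 0 -0.22 [0.01 1.24 1.53] reach to gen mm 21
0.2 0.75 -0.3 [0.16 1.31 0.67] reach to gen mm 76
0.2 0.85 -0.31 [0.17 1.33 0.56] reach to gen mm 81
0.2 0.95 -0.32 [0.18 1.35 0.46] reach to gen mm 84
0.2 1.05 -0.32 [0.19 1.37 0.35] reach to gen mm 87
0.2 1.15 -0.33 [0.2  1.39 0.25] reach to gen mm 89
0.35 -0.75 -0.08 [-0.29  1.16  2.52] reach to gen mm 67
0.35 -0.65 -
[... 821 characters left out ...]
n mm 64
0.5 0.95 -0.48 [0.51 1.19 0.17] reach to gen mm 69
0.5 1.05 -0.49 [0.52 1.25 0.07] reach to gen mm 75
0.5 1.15 -0.49 [ 0.52  1.3  -0.02] reach to gen mm 79
0.62 -0.75 0.05 [-0.62  0.99  2.83] reach to gen mm 49
0.62 -0.65 0.02 [-0.58  0.92  2.71] reach to gen mm 42
0.62 -0.55 -0.01 [-0.54  0.86  2.57] reach to gen mm 34
0.62 -0.4 -0.06 [-0.43  0.77  2.34] reach to gen mm 21
0.62 0 -0.24 [0.05 0.65 1.49] reach to gen mm -15
0.62 0.75 -0.51 [0.63 1.04 0.23] reach to gen mm 49
0.62 0.85 -0.53 [0.65 1.11 0.13] reach to gen mm 57
0.62 0.95 -0.54 [0.65 1.18 0.04] reach to gen mm 63
0.62 1.05 -0.55 [ 0.65  1.24 -0.05] reach to gen mm 69
0.62 1.15 -0.55 [ 0.65  1.3  -0.14] reach to gen mm 75
```

```bash
python3 - <<'E'
from goto import *
show([.598,-.0755,.0857],tool(-.836,.38))
E
```

```text
shift [-0.0001  0.0001 -0.    ] turn [-0.1187 -0.2383  0.2177] rows 2.3
```

carry_out:
  commands:
    - [0,0,0,-0.03,-0.06,0.055]
    - [0,0,0,-0.06,-0.12,0.11]
    - [0,0,0,-0.09,-0.18,0.165]
    - [0,0,0,-0.119,-0.238,0.218]
    - [0,0,0,-0.119,-0.238,0.218]

```text
time: 10.35
tool_pos: [0.5991, -0.076, 0.0858]
ee_rot: [3.141, -0.379, -0.834]
wrist_force: [-1.3, 0.8, 3.5]
width: 0.0156
finger_force: 30.0
```

```bash
python3 - <<'E'
from bench import *
o=get_obs();print(o["tool_pos"].round(4),o["ee_rot"].round(3),o["wrist_force"].round(1),o["wrist_torque"].round(2),o["finger_force"],o["joint_positions"].round(2))
E
```

```text
[ 0.5991 -0.076   0.0858] [ 3.141 -0.379 -0.834] [-1.3  0.8  3.5] [-0.2   0.19 -0.28] 30.00328838825226 [-0.08  0.1   1.68 -0.29  1.09  2.43]
```

carry_out:
  commands:
    - [0,0,0,0,0,0]
    - [0,0,0,0,0,0]
    - [0,0,0,0,0,0]
    - [0,0,-0.015,0,0,0]
    - [0,0,-0.045,0,0,0]
  jaw: 0.75

```text
time: 10.85
tool_pos: [0.5847, -0.0625, 0.1247]
ee_rot: [3.137, -0.375, -0.832]
wrist_force: [-0.2, 0.1, 0.1]
width: 0.0522
finger_force: 0.0
```

```bash
python3 - <<'E'
from kin import *
print(get_obs()["wrist_force"],get_obs()["width"])
h=np.array([.598,-.0755,.082])
R=tool(-.186+.92,.62);show(h-R.apply([0,0,.08]),R);show(h-R.apply([0,0,.1]),tool(-.186+.1,.62))
E
```

```text
[-0.22768359  0.11887494  0.07528117] 0.05220878383036999
shift [ 0.0252  0.0455 -0.014 ] turn [ 0.752   0.196  -1.3791] rows 10.6
shift [ 0.0311  0.0572 -0.0291] turn [ 0.3607  0.2353 -0.6568] rows 5.2
```

carry_out:
  commands:
    - [0.006,0.011,-0.02,0.07,0.045,-0.125]
    - [0.012,0.023,-0.03,0.14,0.09,-0.25]
    - [0.018,0.034,-0.03,0.21,0.135,-0.375]
    - [0.024,0.045,-0.03,0.28,0.18,-0.5]
    - [0.03,0.056,-0.03,0.35,0.23,-0.625]

```text
time: 11.35
tool_pos: [0.5575, -0.1079, 0.166]
ee_rot: [-3.12, -0.591, -0.207]
wrist_force: [0.3, 0.0, -0.0]
width: 0.0708
finger_force: 0.0
```

```bash
python3 - <<'E'
from kin import *
from h import *
from bench import *
s=snapshot("wrist");np.savez("wrist4",**s)
P=cloud(s);H,S,V=cv2.split(cv2.cvtColor(s["img"],cv2.COLOR_RGB2HSV))
b=((H<5)|(H>172))&(S>150)&(V>40)&(abs(P[...,2]-.085)<.003)&(P[...,0]<.66)
print(b.sum(),cv2.minAreaRect(P[b][:,:2].astype(np.float32)))
h=np.array([.598,-.0755,.08])
R=tool(-.186+.92,.62);show(h-R.apply([0,0,.08]),R)
cv2.imwrite("pics/w4.png",s["img"][:,:,::-1])
E
```

```text
802 ((0.5998240113258362, -0.07525225728750229), (0.01598065160214901, 0.056321293115615845), 42.21015167236328)
shift [-0.0059 -0.0045  0.0202] turn [ 0.5168  0.0202 -0.7705] rows 6.2
```

View pics/w4.png

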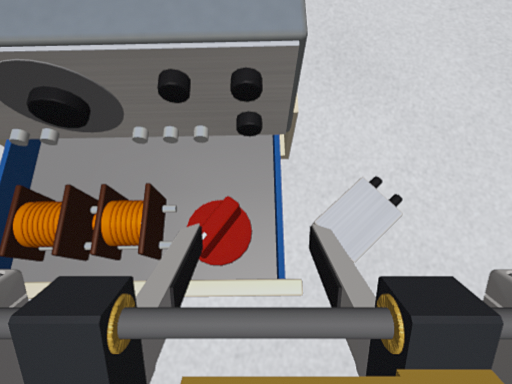

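carry_out:
  commands:
    - [-0.002,-0.001,0,0.08,0.003,-0.12]
    - [-0.003,-0.002,0,0.16,0.006,-0.24]
    - [-0.005,-0.003,0,0.24,0.009,-0.36]
    - [-0.006,-0.004,0.005,0.32,0.012,-0.48]
    - [-0.006,-0.005,0.01,0.4,0.016,-0.6]

```text
time: 11.9
tool_pos: [0.5594, -0.1029, 0.1538]
ee_rot: [-3.13, -0.614, 0.489]
wrist_force: [0.0, -0.2, 0.0]
width: 0.0707
finger_force: 0.0
```

```bash
python3 - <<'E'
from kin import *
h=np.array([.599,-.0755,.08])
R=tool(.737,.62);show(h-R.apply([0,0,.06]),R);print(get_obs()["joint_positions"].round(2))
E
```

```text
shift [-0.0029  0.0033  0.0284] turn [ 0.1323  0.0046 -0.2024] rows 1.6
[-0.59 -0.1   1.82  0.59  1.18  0.32]
```

carry_out:
  commands:
    - [-0.001,0.001,0.01,0.065,0.002,-0.1]
    - [-0.003,0.003,0.028,0.125,0.004,-0.19]
    - [-0.003,0.003,0.028,0.125,0.004,-0.19]
    - [-0.003,0.003,0.028,0.125,0.004,-0.19]
    - [-0.003,0.003,0.028,0.125,0.004,-0.19]

```text
time: 12.4
tool_pos: [0.5729, -0.0988, 0.1291]
ee_rot: [-3.14, -0.619, 0.716]
wrist_force: [-0.0, 0.0, 1.0]
width: 0.0705
finger_force: 0.0
```

```bash
python3 - <<'E'
from kin import *
from h import *
from bench import *
s=snapshot("wrist")
h=np.array([.599,-.0755,.08])
show(h,tool(.737,.62));print(get_obs()["joint_positions"].round(2),get_obs()["ee_rot"])
cv2.imwrite("pics/w5.png",s["img"][:,:,::-1])
E
```

```text
shift [-0.0001 -0.0004  0.0604] turn [ 0.0109  0.0008 -0.0169] rows 1.2
[-0.6   0.03  1.75  0.63  1.26  0.08] [-3.14044448 -0.61922196  0.71624517]
```

View pics/w5.png

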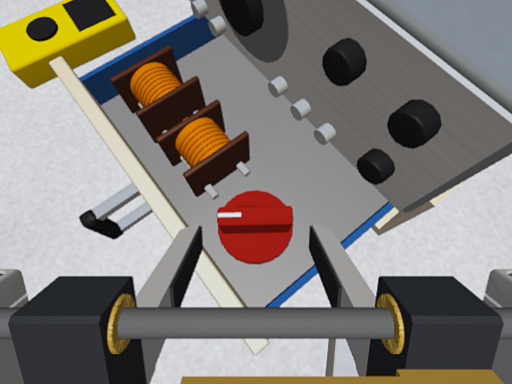

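carry_out:
  commands:
    - [0,0,0.025,0.005,0,-0.01]
    - [0,0,0.045,0.01,0,-0.016]
    - [0,0,0.06,0.01,0,-0.016]
    - [0,0,0.06,0.01,0,-0.016]
    - [0,0,0.06,0.01,0,-0.016]

```text
time: 12.95
tool_pos: [0.5991, -0.0761, 0.0797]
ee_rot: [-3.141, -0.619, 0.736]
wrist_force: [-0.1, 0.1, 1.5]
width: 0.0706
finger_force: 0.0
```

carry_out:
  commands:
    - [0,0,0,0,0,0]
    - [0,0,0,0,0,0]
    - [0,0,0,0,0,0]
    - [0,0,0,0,0,0]
    - [0,0,0,0,0,0]
  jaw: 0

```text
time: 13.45
tool_pos: [0.5992, -0.0759, 0.0803]
ee_rot: [-3.14, -0.62, 0.736]
wrist_force: [-4.0, 2.4, 4.3]
width: 0.0598
finger_force: 30.0
```

```bash
python3 - <<'E'
from bench import *
o=get_obs();print(o["tool_pos"].round(4),o["ee_rot"].round(3),o["wrist_force"].round(1),o["wrist_torque"].round(2),o["finger_force"],o["joint_positions"].round(2))
E
```

```text
[ 0.5992 -0.0759  0.0803] [-3.14  -0.62   0.736] [-4.   2.4  4.3] [0.65 0.38 0.51] 30.000414848327637 [-0.54  0.12  1.76  0.66  1.15  0.06]
```

carry_out:
  commands:
    - [0,0,0,-0.058,0,0.081]
    - [0,0,0,-0.116,0,0.163]
    - [0,0,0,-0.174,0,0.244]
    - [0,0,0,-0.232,0,0.326]
    - [0,0,0,-0.29,0,0.407]

```text
time: 13.95
tool_pos: [0.6, -0.076, 0.0803]
ee_rot: [-3.139, -0.622, 0.231]
wrist_force: [3.3, 3.9, -1.4]
width: 0.0595
finger_force: 30.0
```

```bash
cat > st.py <<'E'
from bench import *
from h import *
import sys
o=get_obs();print(o["tool_pos"].round(4),o["ee_rot"].round(3),o["wrist_force"].round(1),o["wrist_torque"].round(3),o["width"].round(4),o["finger_force"].round(1),o["joint_positions"].round(2),o["time"])
if len(sys.argv)>1:
    s=snapshot("top");np.savez(sys.argv[1],**s);t=snapshot("scene")
E
python3 st.py
```

```text
Traceback (most recent call last):
  File "st.py", line 4, in <module>
    o=get_obs();print(o["tool_pos"].round(4),o["ee_rot"].round(3),o["wrist_force"].round(1),o["wrist_torque"].round(3),o["width"].round(4),o["finger_force"].round(1),o["joint_positions"].round(2),o["time"])
                                                                                                                       ^^^^^^^^^^^^^^^^
AttributeError: 'float' object has no attribute 'round'
```

```bash
sed -i 's/o\["width"\].round(4),o\["finger_force"\].round(1)/round(o["width"],4),round(o["finger_force"],1)/' st.py; python3 st.py; cat > gap.py <<'E'
from h import *
def gap(s,name=""):
    P=cloud(s);im=s["img"].astype(int);c,si=np.cos(-.186),np.sin(-.186)
    y=-si*P[...,0]+c*P[...,1]; 
    m=(P[...,2]>.060)&(P[...,2]<.080)&(P[...,0]>.52)&(P[...,0]<.68)&(P[...,1]>-.06)&(P[...,1]<.15)&(s["range_z"]>0)
    br=m&(im[...,0]>im[...,2]+8)&(im.max(2)<125)&(im[...,0]<115)
    hs,e=np.histogram(y[br],np.arange(-.0,.26,.002));print(name,[(round(a,3),int(n)) for a,n in zip(e,hs) if n>2])
E
python3 - <<'E'
from gap import *
from bench import *
for n in("wrist2","wrist3","wrist4","top2"): gap(dict(np.load(n+".npz")),n)
s=snapshot("wrist");np.savez("wrist6",**s);gap(s,"now");s=snapshot("top");np.savez("top6",**s);gap(s,"topnow")
E
```

```text
[ 0.6    -0.076   0.0803] [-3.139 -0.622  0.231] [ 3.3  3.9 -1.4] [ 0.492 -0.013  0.35 ] 0.0595 30.0 [-0.42 -0.04  1.93  0.51  0.81  0.65] 13.95
wrist2 [(np.float64(0.04), 10), (np.float64(0.042), 15), (np.float64(0.044), 17), (np.float64(0.046), 15), (np.float64(0.048), 18), (np.float64(0.05), 15), (np.float64(0.052), 17), (np.float64(0.054), 16), (np.float64(0.056), 17), (np.float64(0.058), 16), (np.float64(0.06), 17), (np.float64(0.062), 14), (np.float64(0.064), 16), (np.float64(0.066), 14), (np.float64(0.068), 14), (np.float64(0.07), 15), (np.float64(0.072), 15), (np.float64(0.074), 14), (np.float64(0.076), 14), (np.float64(0.078), 15), (np.float64(0.08), 16), (np.float64(0.082), 15), (np.float64(0.084), 15), (np.float64(0.086), 14), (np.float64(0.088), 16), (np.float64(0.09), 15), (np.float64(0.092), 36), (np.float64(0.094), 104), (np.float64(0.096), 117), (np.float64(0.098), 76), (np.float64(0.1), 16), (np.float64(0.102), 13), (np.float64(0.104), 15), (np.float64(0.106), 18), (np.float64(0.108), 14), (np.float64(0.11), 14), (np.float64(0.112), 13), (np.float64(0.114), 18), (np.
[... 5667 characters left out ...]
5), (np.float64(0.138), 5), (np.float64(0.142), 4), (np.float64(0.148), 4), (np.float64(0.15), 8), (np.float64(0.152), 24), (np.float64(0.154), 25), (np.float64(0.156), 18), (np.float64(0.158), 3), (np.float64(0.18), 24), (np.float64(0.182), 26), (np.float64(0.184), 24), (np.float64(0.186), 6), (np.float64(0.188), 5), (np.float64(0.19), 3), (np.float64(0.192), 3), (np.float64(0.194), 4), (np.float64(0.196), 5), (np.float64(0.198), 6), (np.float64(0.2), 3), (np.float64(0.206), 4), (np.float64(0.208), 4), (np.float64(0.21), 3), (np.float64(0.214), 4), (np.float64(0.218), 4), (np.float64(0.22), 3), (np.float64(0.228), 25), (np.float64(0.23), 21), (np.float64(0.232), 25), (np.float64(0.234), 4)]
```

```bash
python3 - <<'E'
from kin import *
for y,l in((-.1,.5),(-.42,.38)): show([.5995,-.0758,.0803],tool(y,l))
E
```

```text
shift [-0.0002 -0.0001 -0.0001] turn [-0.178  -0.1202  0.2861] rows 2.4
shift [-0.0002 -0.0001 -0.0001] turn [-0.3148 -0.2328  0.5782] rows 4.7
```

carry_out:
  commands:
    - [0,0,0,-0.07,-0.047,0.114]
    - [0,0,0,-0.14,-0.095,0.229]
    - [0,0,0,-0.206,-0.141,0.344]
    - [0,0,0,-0.262,-0.188,0.461]
    - [0,0,0,-0.315,-0.233,0.578]

```text
time: 14.55
tool_pos: [0.5998, -0.0758, 0.0796]
ee_rot: [-3.134, -0.406, -0.34]
wrist_force: [2.5, 6.3, -4.4]
width: 0.0593
finger_force: 30.0
```

carry_out:
  commands:
    - [0,0,0,0,0,0]
    - [0,0,0,0,0,0]
    - [0,0,0,0,0,0]
    - [0,0,0,0,0,0]
    - [0,0,0,0,0,0]

```text
time: 15.05
tool_pos: [0.6002, -0.076, 0.0796]
ee_rot: [-3.132, -0.41, -0.335]
wrist_force: [4.2, 5.1, 0.4]
width: 0.0599
finger_force: 30.0
```

```bash
python3 st.py; python3 - <<'E'
from gap import *
from bench import *
s=snapshot("wrist");np.savez("wrist7",**s)
P=cloud(s);im=s["img"].astype(int);y=np.sin(.186)*P[...,0]+np.cos(.186)*P[...,1]
m=(P[...,2]>.072)&(P[...,2]<.079)&(P[...,0]>.52)&(P[...,0]<.68)&(y>.1)&(y<.25)&(s["range_z"]>0)&(im.max(2)<125)
hs,e=np.histogram(y[m],np.arange(.1,.25,.001));print([(round(float(a)*1e3),int(n)) for a,n in zip(e,hs) if n>8])
E
```

```text
[ 0.6002 -0.076   0.0796] [-3.132 -0.41  -0.335] [4.2 5.1 0.4] [ 0.733 -0.504  0.573] 0.0599 30.0 [-0.19  0.02  1.79 -0.06  0.92  1.74] 15.05
[(117, 11), (118, 175), (119, 151), (120, 137), (121, 127), (122, 110), (123, 65), (162, 149), (163, 230), (164, 181), (165, 155), (166, 156), (167, 89), (168, 25), (181, 40), (182, 195), (183, 137), (184, 95), (185, 93), (186, 60), (187, 34)]
```

```bash
python3 - <<'E'
from kin import *
for y,l in((-.62,.36),(-.73,.36)): show([.5998,-.0758,.0796],tool(y,l))
E
```

```text
shift [-0.0004  0.     -0.0002] turn [-0.1164 -0.0483  0.2646] rows 2.0
shift [-0.0004  0.     -0.0002] turn [-0.1576 -0.0475  0.3666] rows 2.7
```

carry_out:
  commands:
    - [0,0,0,-0.03,-0.012,0.066]
    - [0,0,0,-0.06,-0.024,0.132]
    - [0,0,0,-0.09,-0.036,0.198]
    - [0,0,0,-0.116,-0.048,0.265]
    - [0,0,0,-0.116,-0.048,0.265]

```text
time: 15.6
tool_pos: [0.6003, -0.0758, 0.0795]
ee_rot: [-3.142, -0.359, -0.621]
wrist_force: [2.2, 4.8, 0.7]
width: 0.0595
finger_force: 30.0
```

```bash
cat > chk.py <<'E'
from gap import *
from bench import *
from scipy.spatial.transform import Rotation as Ro
o=get_obs();zt=Ro.from_euler('xyz',o["ee_rot"]).apply([0,0,1]);F,T=o["wrist_force"],o["wrist_torque"];C=np.cross(zt,F)
print(o["tool_pos"].round(4),o["ee_rot"].round(3),F.round(1),T.round(3),"Tz@tcp",[round(T[2]-L*C[2],3) for L in(.12,.15,.18)],C.round(2),o["joint_positions"][3:].round(2),round(o["width"],4))
s=snapshot("wrist")
P=cloud(s);im=s["img"].astype(int);y=np.sin(.186)*P[...,0]+np.cos(.186)*P[...,1]
m=(P[...,2]>.072)&(P[...,2]<.079)&(P[...,0]>.52)&(P[...,0]<.68)&(y>.1)&(y<.25)&(s["range_z"]>0)&(im.max(2)<125)
hs,e=np.histogram(y[m],np.arange(.1,.25,.001));print([(round(float(a)*1e3),int(n)) for a,n in zip(e,hs) if n>8])
H,S,V=cv2.split(cv2.cvtColor(s["img"],cv2.COLOR_RGB2HSV))
b=((H<5)|(H>172))&(S>150)&(V>40)&(abs(P[...,2]-.085)<.003)&(P[...,0]<.66)
print(b.sum(),cv2.minAreaRect(P[b][:,:2].astype(np.float32)) if b.sum()>5 else '')
E
python3 chk.py
```

```text
[ 0.6003 -0.0758  0.0795] [-3.142 -0.359 -0.621] [2.2 4.8 0.7] [ 0.994 -0.651  0.17 ] Tz@tcp [np.float64(-0.049), np.float64(-0.103), np.float64(-0.158)] [ 4.38 -2.22  1.82] [-0.19  1.03  2.14] 0.0595
[(122, 35), (123, 100), (124, 65), (125, 55), (126, 58), (127, 42), (128, 13), (166, 28), (167, 88), (168, 84), (169, 73), (170, 50), (171, 48), (172, 21)]
2466 ((0.6011008620262146, -0.07453709840774536), (0.05976143106818199, 0.015864884480834007), 54.50559616088867)
```

carry_out:
  commands:
    - [0,-0.0006,0,0,0,0]
    - [0,-0.0012,0,0,0,0]
    - [0,-0.0018,0,-0.007,0,0.019]
    - [0,-0.0018,0,-0.014,0,0.037]
    - [0,-0.0018,0,-0.014,0,0.037]

```text
time: 16.15
tool_pos: [0.6004, -0.0756, 0.0795]
ee_rot: [3.138, -0.359, -0.662]
wrist_force: [0.1, 0.4, 3.8]
width: 0.0595
finger_force: 30.0
```

```bash
python3 chk.py
```

```text
[ 0.6004 -0.0756  0.0795] [ 3.138 -0.359 -0.662] [0.1 0.4 3.8] [ 0.327 -0.713 -0.179] Tz@tcp [np.float64(-0.194), np.float64(-0.197), np.float64(-0.201)] [-0.46 -1.1   0.12] [-0.22  1.05  2.2 ] 0.0595
[(123, 63), (124, 65), (125, 51), (126, 39), (127, 41), (128, 28), (167, 47), (168, 74), (169, 54), (170, 43), (171, 40), (172, 21), (173, 11)]
2452 ((0.6011255383491516, -0.07442685961723328), (0.05970577150583267, 0.01584395207464695), 52.01570510864258)
```

carry_out:
  commands:
    - [0,0,0,-0.0035,0,0.0094]
    - [0,0,0,-0.007,0,0.0187]
    - [0,0,0,-0.0106,0,0.028]
    - [0,0,0,-0.014,0,0.0374]
    - [0,0,0,-0.014,0,0.0374]

```text
time: 16.7
tool_pos: [0.6003, -0.0756, 0.0795]
ee_rot: [3.137, -0.359, -0.702]
wrist_force: [0.3, -4.8, 5.5]
width: 0.0595
finger_force: 30.0
```

```bash
python3 chk.py
```

```text
[ 0.6003 -0.0756  0.0795] [ 3.137 -0.359 -0.702] [ 0.3 -4.8  5.5] [-0.366 -0.79  -0.234] Tz@tcp [np.float64(-0.089), np.float64(-0.052), np.float64(-0.016)] [-5.75 -1.71 -1.21] [-0.23  1.06  2.25] 0.0595
[(123, 17), (124, 49), (125, 46), (126, 34), (127, 34), (128, 22), (129, 14), (168, 39), (169, 44), (170, 28), (171, 24), (172, 9)]
2449 ((0.6011471748352051, -0.07435780763626099), (0.059689782559871674, 0.015867063775658607), 49.760093688964844)
```

```bash
python3 - <<'E'
from gap import *
from bench import *
o=[]
S={n:snapshot(n) for n in("scene","top","wrist")}
for n,s in S.items(): np.savez(n+"8",**s)
c=-.186
# flange-top profile: rectify to the z=.072 plane in cabinet axes, 4 px/mm
x0=np.array([.6,-.0755]);ex=np.array([np.cos(c),np.sin(c)]);ey=np.array([-np.sin(c),np.cos(c)])
ys=np.arange(.03,.18,.00025);xs=np.arange(.05,-.06,-.00025)
im=np.zeros((600,600,3),np.uint8);r=0
for n,s in S.items():
    X=x0+xs[:,None,None]*ex+ys[::-1][None,:,None]*ey;W=np.dstack([X,np.full(X.shape[:2],.072)])
    uv=cv2.projectPoints(W.reshape(-1,3),cv2.Rodrigues(s["R"])[0],s["t"],K(s),s["distortion"])[0].reshape(len(xs),len(ys),2).astype(np.float32)
    q=cv2.remap(s["img"],uv[...,0],uv[...,1],cv2.INTER_LINEAR)[:,:,::-1]
    g=1 if n=="wrist" else 1.8
    q=np.clip(q*float(g),0,255).astype(np.uint8);im[r:r+200,:]=cv2.resize(q,(600,200));r+=200
cv2.imwrite("pics/r8.png",im)
E
```

```text
(no output)
```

View pics/r8.png

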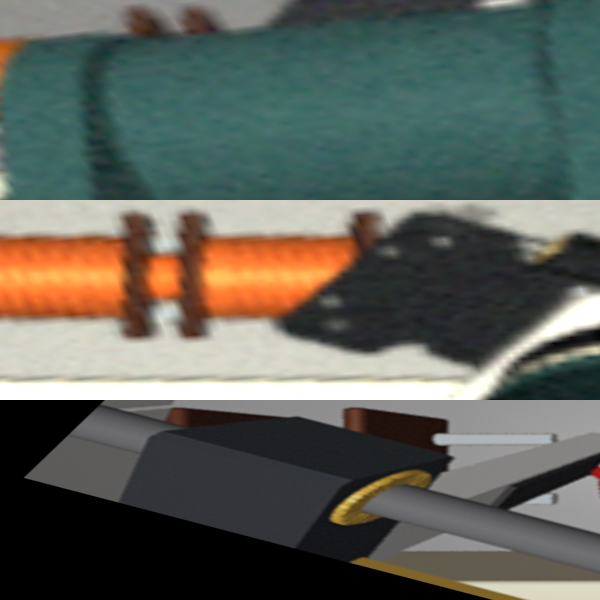

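```bash
cat > cen.py <<'E'
from h import *
c=-.186;x0=np.array([.6,-.0755]);ex=np.array([np.cos(c),np.sin(c)]);ey=np.array([-np.sin(c),np.cos(c)])
ys=np.arange(.03,.18,.00025)
def dist(s,guess,xs,win=.0055):
    X=x0+xs[:,None,None]*ex+ys[None,:,None]*ey;W=np.dstack([X,np.full(X.shape[:2],.075)])
    uv=cv2.projectPoints(W.reshape(-1,3),cv2.Rodrigues(s["R"])[0],s["t"],K(s),s["distortion"])[0].reshape(len(xs),len(ys),2).astype(np.float32)
    q=cv2.remap(s["img"],uv[...,0],uv[...,1],cv2.INTER_LINEAR).astype(float)
    p=q[...,1].mean(0); out=[]
    for g in guess:
        for _ in range(8):
            m=abs(ys-g)<win; w=np.clip(np.percentile(p[m],90)-p[m],0,None);g=(w*ys[m]).sum()/w.sum()
        out.append(g)
    return np.array(out)
if __name__=="__main__":
    for n,phi in(("top2",0),("top6",1.155),("top8",2.09)):
        s=dict(np.load(n+".npz"))
        far=.146
        for xs in (np.arange(.036,.046,.0005),np.arange(-.0,-.0,.1)) [:1]:
            nl=far-.014-(2.09-phi)*.015
            print(n,dist(s,[far,nl],xs).round(4),"flange faces gap-8 mm",round(1e3*(-np.diff(dist(s,[far,nl],xs))[0]-.006-.008),2))
E
python3 cen.py
```

```text
top2 [0.1457 0.1012] flange faces gap-8 mm 30.5
top6 [0.1455 0.1183] flange faces gap-8 mm 13.21
top8 [0.1457 0.1316] flange faces gap-8 mm 0.08
```

carry_out:
  commands:
    - [0,0,0,-0.0045,0,0.012]
    - [0,0,0,-0.009,0,0.024]
    - [0,0,0,-0.0135,0,0.036]
    - [0,0,0,-0.018,0,0.047]
    - [0,0,0,-0.018,0,0.047]

```text
time: 17.4
tool_pos: [0.6004, -0.0756, 0.0795]
ee_rot: [3.137, -0.36, -0.752]
wrist_force: [-0.1, -6.0, 4.8]
width: 0.0598
finger_force: 30.0
```

```bash
sed -i 's/L in(.12,.15,.18)/L in(.12,.135,.15)/' chk.py; python3 chk.py|head -2
```

```text
[ 0.6004 -0.0756  0.0795] [ 3.137 -0.36  -0.752] [-0.1 -6.   4.8] [-0.686 -0.91  -0.258] Tz@tcp [np.float64(-0.073), np.float64(-0.05), np.float64(-0.027)] [-6.77 -1.13 -1.54] [-0.25  1.07  2.31] 0.0598
[(124, 14), (125, 34), (126, 21), (127, 17), (128, 16), (129, 9)]
```

carry_out:
  commands:
    - [0,0,0,-0.004,0,0.012]
    - [0,0,0,-0.009,0,0.024]
    - [0,0,0,-0.0135,0,0.036]
    - [0,0,0,-0.019,0,0.05]
    - [0,0,0,-0.019,0,0.05]

```text
time: 17.95
tool_pos: [0.6004, -0.0756, 0.0795]
ee_rot: [3.137, -0.36, -0.805]
wrist_force: [0.7, -6.3, 5.2]
width: 0.0594
finger_force: 30.0
```

```bash
python3 chk.py; python3 - <<'E'
from cen import *
from bench import *
s=snapshot("top");xs=np.arange(.036,.046,.0005);d=dist(s,[.146,.1335],xs);print(d,1e3*(d[0]-d[1])-14)
E
```

```text
[ 0.6004 -0.0756  0.0795] [ 3.137 -0.36  -0.805] [ 0.7 -6.3  5.2] [-0.619 -0.893 -0.19 ] Tz@tcp [np.float64(-0.028), np.float64(-0.008), np.float64(0.012)] [-7.25 -1.89 -1.35] [-0.27  1.09  2.38] 0.0594
[]
2433 ((0.6011358499526978, -0.07431626319885254), (0.05967440456151962, 0.015846773982048035), 43.80521774291992)
[0.14565038 0.1334129 ] -1.7625182549109866
```

carry_out:
  commands:
    - [0.0003,0.0003,-0.0003,0,0,0]
    - [0.0006,0.0006,-0.0006,0,0,0]
    - [0.001,0.001,-0.001,0,0,0]
    - [0.001,0.001,-0.001,0,0,0]
    - [0.001,0.001,-0.001,0,0,0]

```text
time: 18.55
tool_pos: [0.5997, -0.0755, 0.0795]
ee_rot: [3.138, -0.357, -0.805]
wrist_force: [3.9, -1.6, -1.0]
width: 0.0597
finger_force: 30.0
```

carry_out:
  commands:
    - [0,0,0,0,0,0]
    - [0,0,0,0,0,0]
    - [0,0,0,0,0,0]
    - [0,0,0,0,0,0]
    - [0,0,0,0,0,0]
  jaw: 0.75

```text
time: 19.05
tool_pos: [0.5994, -0.0758, 0.08]
ee_rot: [3.137, -0.357, -0.805]
wrist_force: [1.1, -0.3, -0.4]
width: 0.0706
finger_force: 0.0
```

```bash
python3 chk.py
```

```text
[ 0.5994 -0.0758  0.08  ] [ 3.137 -0.357 -0.805] [ 1.1 -0.3 -0.4] [0.142 0.12  0.017] Tz@tcp [np.float64(-0.008), np.float64(-0.011), np.float64(-0.015)] [-0.19 -0.95  0.21] [-0.27  1.09  2.38] 0.0706
[(125, 11), (126, 21)]
2387 ((0.6006211638450623, -0.07409530133008957), (0.058579932898283005, 0.015880519524216652), 43.98067855834961)
```

carry_out:
  commands:
    - [0,0,-0.01,0,0,0]
    - [0,0,-0.03,0,0,0]
    - [0,0,-0.06,0,0,0]
    - [0,0,-0.1,0,0,0]
    - [0,0,-0.14,0,0,0]

```text
time: 19.6
tool_pos: [0.5654, -0.0397, 0.213]
ee_rot: [3.137, -0.358, -0.805]
wrist_force: [0.5, -0.7, 0.6]
width: 0.0705
finger_force: 0.0
```

```bash
python3 - <<'E'
from goto import *
o=get_obs();print(o["tool_pos"],o["joint_positions"].round(2))
show([.36,-.02,.25],tool(-.186,.5))
E
```

```text
[ 0.56535259 -0.03973771  0.21303864] [-0.02 -0.04  1.57 -0.26  1.37  2.37]
shift [-0.1337  0.1348 -0.0889] turn [ 0.2619  0.1386 -0.5633] rows 4.2
```

carry_out:
  commands:
    - [-0.03,0.03,-0.02,0.05,0.027,-0.11]
    - [-0.055,0.055,-0.038,0.1,0.055,-0.22]
    - [-0.08,0.08,-0.055,0.155,0.083,-0.34]
    - [-0.105,0.105,-0.072,0.21,0.11,-0.45]
    - [-0.13,0.13,-0.089,0.26,0.138,-0.56]

```text
time: 20.1
tool_pos: [0.3648, -0.0185, 0.2506]
ee_rot: [3.14, -0.503, -0.181]
wrist_force: [-0.3, -1.2, 1.5]
width: 0.0707
finger_force: 0.0
```

carry_out:
  commands:
    - [0,0,0,0,0,0]
    - [0,0,0,0,0,0]
    - [0,0,0,0,0,0]
    - [0,0,0,0,0,0]
    - [0,0,0,0,0,0]

```text
time: 20.6
tool_pos: [0.3671, -0.0193, 0.2496]
ee_rot: [3.141, -0.499, -0.189]
wrist_force: [1.4, 0.3, -0.7]
width: 0.0704
finger_force: 0.0
```

```bash
python3 chk.py; python3 - <<'E'
from cen import *
from bench import *
xs=np.arange(.036,.046,.0005)
for n in("top","scene","wrist"):
    s=snapshot(n);np.savez(n+"9",**s)
    for X in(xs,np.arange(-.024,-.018,.0005)):
        try: d=dist(s,[.146,.1335],X);print(n,d.round(4),round(1e3*(d[0]-d[1])-14,2))
        except Exception as e: print(n,e)
    P=cloud(s);m=(s["img"][...,2]<90)&(s["img"][...,0]>110)&(P[...,2]>.07)&(P[...,2]<.09)&(P[...,0]>.45)&(P[...,0]<.6)
    b=P[(abs(P[...,2]-.08)<.004)&(P[...,0]<.57)&(P[...,0]>.5)&(abs(P[...,1]+.02)<.1)];print("front panel", len(b), (b[:,:2]@ex).mean().round(4) if len(b) else '')
for n in("top2","scene2","wrist2"):
    s=dict(np.load(n+".npz"));P=cloud(s);b=P[(abs(P[...,2]-.08)<.004)&(P[...,0]<.57)&(P[...,0]>.5)&(abs(P[...,1]+.02)<.1)];print(n,len(b),(b[:,:2]@ex).mean().round(4))
E
```

```text
[ 0.3671 -0.0193  0.2496] [ 3.141 -0.499 -0.189] [ 1.4  0.3 -0.7] [ 0.056  0.232 -0.03 ] Tz@tcp [np.float64(-0.063), np.float64(-0.068), np.float64(-0.072)] [ 0.35 -0.92  0.28] [0.02 1.38 1.54] 0.0704
[(118, 12), (125, 21), (126, 45), (127, 35), (128, 41), (129, 35), (130, 31), (131, 16), (169, 25), (170, 48), (171, 39), (172, 34), (173, 36), (174, 27), (182, 51), (183, 40), (184, 38), (185, 35), (186, 33), (187, 17), (230, 21), (231, 48), (232, 41), (233, 35), (234, 34), (235, 27), (236, 11)]
429 ((0.5994142293930054, -0.07441693544387817), (0.05884657800197601, 0.017008386552333832), 45.04389572143555)
top [0.1455 0.1335] -2.03
top [0.1449 0.1329] -2.02
front panel 502 0.5447
scene [0.144  0.1319] -1.94
scene [0.1416 0.1295] -1.93
front panel 404 0.5465
wrist [0.1474 0.1351] -1.73
wrist [0.1419 0.1324] -4.51
front panel 1557 0.5463
top2 518 0.5438
scene2 417 0.5453
wrist2 2253 0.5453
```

```bash
python3 - <<'E'
from goto import *
R=tool(-.19,.618);h=np.array([.507,.0282,.052]);show(h-R.apply([0,0,.1]),R);show(h,R)
E
```

```text
shift [ 0.0067 -0.0732  0.1357] turn [-0.0003  0.1191  0.0008] rows 3.1
shift [ 0.0186 -0.0732  0.2349] turn [-0.0003  0.1191  0.0008] rows 4.9
```

carry_out:
  commands:
    - [0.002,-0.025,0.035,0,0.04,0]
    - [0.004,-0.05,0.07,0,0.08,0]
    - [0.007,-0.073,0.105,0,0.119,0]
    - [0.007,-0.073,0.136,0,0.119,0]
    - [0.007,-0.073,0.136,0,0.119,0]
  jaw: 0.6

```text
time: 21.3
tool_pos: [0.4479, 0.0393, 0.1274]
ee_rot: [3.138, -0.608, -0.186]
wrist_force: [-0.8, -0.4, -0.6]
width: 0.0566
finger_force: 0.0
```

carry_out:
  commands:
    - [0,0,0,0,0,0]
    - [0,0,0,0,0,0]
    - [0,0,0,0,0,0]
    - [0,0,0,0,0,0]
    - [0,0,0,0,0,0]

```text
time: 21.8
tool_pos: [0.4508, 0.0383, 0.1349]
ee_rot: [-3.141, -0.621, -0.191]
wrist_force: [-0.8, 0.3, -1.0]
width: 0.0565
finger_force: 0.0
```

```bash
python3 - <<'E'
from goto import *
R=tool(-.19,.618);h=np.array([.507,.0282,.052]);show(h,R)
E
```

```text
shift [-0.0017 -0.0006  0.1007] turn [-0.0001 -0.0028 -0.0005] rows 2.0
```

carry_out:
  commands:
    - [-0.001,-0.0005,0.03,0,0,0]
    - [-0.0015,-0.0005,0.06,0,0,0]
    - [-0.0015,-0.0005,0.085,0,0,0]
    - [-0.0015,-0.0005,0.1,0,0,0]
    - [-0.0015,-0.0005,0.1,0,0,0]

```text
time: 22.3
tool_pos: [0.5054, 0.0279, 0.049]
ee_rot: [3.14, -0.614, -0.19]
wrist_force: [-0.6, -0.5, 0.9]
width: 0.0566
finger_force: 0.0
```

carry_out:
  commands:
    - [0,0,0,0,0,0]
    - [0,0,0,0,0,0]
    - [0,0,0,0,0,0]
    - [0,0,0,0,0,0]
    - [0,0,0,0,0,0]
  jaw: 0

```text
time: 22.8
tool_pos: [0.5064, 0.0285, 0.052]
ee_rot: [3.142, -0.62, -0.189]
wrist_force: [-0.0, 0.3, 0.5]
width: 0.0198
finger_force: 0.0
```

carry_out:
  commands:
    - [0,0,0,0,0,0]
    - [0,0,0,0,0,0]
    - [0,0,0,0,0,0]
    - [0,0,0,0,0,0]
    - [0,0,0,0,0,0]

```text
time: 23.3
tool_pos: [0.5065, 0.0282, 0.0517]
ee_rot: [3.141, -0.619, -0.189]
wrist_force: [-4.1, -1.7, 6.0]
width: 0.0139
finger_force: 30.0
```

carry_out:
  commands:
    - [-0.001,0,-0.0007,0,0,0]
    - [-0.002,0,-0.0014,0,0,0]
    - [-0.003,0,-0.0021,0,0,0]
    - [-0.0035,0,-0.0025,0,0,0]
    - [-0.004,0,-0.0028,0,0,0]

```text
time: 23.8
tool_pos: [0.5042, 0.0287, 0.0518]
ee_rot: [3.142, -0.625, -0.189]
wrist_force: [31.1, -8.7, -22.5]
width: 0.0137
finger_force: 30.0
```

carry_out:
  commands:
    - [0.001,0,0.0007,0,0,0]
    - [0.0015,0,0.0011,0,0,0]
    - [0.0015,0,0.0011,0,0,0]
    - [0.0015,0,0.0011,0,0,0]
    - [0.0015,0,0.0011,0,0,0]

```text
time: 24.3
tool_pos: [0.5043, 0.0287, 0.0517]
ee_rot: [3.141, -0.621, -0.189]
wrist_force: [8.8, -4.8, -4.3]
width: 0.0137
finger_force: 30.0
```

carry_out:
  commands:
    - [0,0,0,0,0,0]
    - [0,0,0,0,0,0]
    - [0,0,0,0,0,0]
    - [0,0,0,0,0,0]
    - [0,0,0,0,0,0]
  jaw: 0.6

```text
time: 24.8
tool_pos: [0.5031, 0.0291, 0.051]
ee_rot: [3.141, -0.618, -0.189]
wrist_force: [-0.1, 0.7, -0.8]
width: 0.0501
finger_force: 0.0
```

carry_out:
  commands:
    - [0,0,-0.015,0,0,0]
    - [0,0,-0.04,0,0,0]
    - [0,0,-0.075,0,0,0]
    - [0,0,-0.11,0,0,0]
    - [0,0,-0.14,0,0,0]

```text
time: 25.3
tool_pos: [0.4227, 0.0445, 0.1668]
ee_rot: [-3.141, -0.62, -0.19]
wrist_force: [0.5, 0.1, 0.1]
width: 0.0564
finger_force: 0.0
```

carry_out:
  commands:
    - [0,0,0,0,0,0]
    - [0,0,0,0,0,0]
    - [0,0,0,0,0,0]
    - [0,0,0,0,0,0]
    - [0,0,0,0,0,0]

```text
time: 25.8
tool_pos: [0.4232, 0.0441, 0.1634]
ee_rot: [3.14, -0.616, -0.189]
wrist_force: [0.3, 0.1, -0.2]
width: 0.0561
finger_force: 0.0
```

```bash
python3 - <<'E'
from cen import *
from bench import *
xs=np.arange(.036,.046,.0005)
for n in("top","scene","wrist"):
    s=snapshot(n)
    d=dist(s,[.146,.1335],xs-.002);print(n,d.round(4),round(1e3*(d[0]-d[1])-14,2))
    P=cloud(s);b=P[(abs(P[...,2]-.08)<.004)&(P[...,0]<.57)&(P[...,0]>.5)&(abs(P[...,1]+.02)<.1)];print("front panel",len(b),(b[:,:2]@ex).mean().round(4))
    # bystanders against the first pictures
    if n!="wrist":
        a=dict(np.load(n+".npz"))
        for nm,f in(("meter",lambda i:(i[...,0]>1.8*i[...,2]+20)&(i[...,1]>1.6*i[...,2]+10)),):
            print([np.argwhere(f(i["img"].astype(int))[:,:190])[:].mean(0).round(2) for i in(a,s)])
        r=(slice(195,255),slice(315,385));print("cap area diff",abs(a["img"][r].astype(int)-s["img"][r]).mean().round(2))
E
```

```text
top [0.1455 0.1334] -1.96
front panel 515 0.543
[array([209.07, 152.28]), array([209.05, 152.29])]
cap area diff 16.41
scene [0.1442 0.1319] -1.75
front panel 430 0.544
[array([206.34, 155.64]), array([206.28, 155.72])]
cap area diff 8.96
wrist [0.148  0.1358] -1.77
front panel 2429 0.5445
```

```bash
python3 -c "
from bench import *
print(close_job())"
```

```text
the job is handed in; nothing more can be done
None
```

The job is handed in at about 26 s: the drawer is out against its stop, and the bumper presses on the far coil at about 7 to 8 N, estimated from about 1.8 mm of bumper squeeze in the camera images. The gripper is clear; the multimeter has not moved, and nothing touched the capacitor box, though I could not confirm its position by image.

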